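# Hang the red glaze sample can on the spring scale

## Robot

A 6-joint arm with a two-finger parallel gripper is mounted at the origin on the work surface; the furniture and walls round the work are solid. World frame = base frame: x ahead of the robot, y to its left, z up, the work surface at z = 0. Lengths are in m, angles in degrees, forces in N, time in s.
With the tool pointing down it reaches from about 0.375 to 0.9 m from the base axis. Payload 3.1 kg.
Tool frame: the origin (TCP) lies on the centre line of the jaws, within the pads' length; the fingertips stand 25 mm ahead of it and the grasp point (between the pads) lies 6 mm ahead of it; z points along the fingers, y is the line along which they close (so a half turn about z gives the same grasp; the last joint's range is limited). The gripper opens to 87 mm and grips with 3 to 60 N. Pads are 19 mm wide; open, the fingers measure 117 mm over their backs; the gripper's body (75 mm by 190 mm) begins 51 mm behind the grasp point.
Start: joints at [-82.191, 30.224, 82.088, -0, 67.689, -10.227], TCP at [0.194, -0.594, 0.248] pointing down, gripper open.
Joint ranges: [-176.69, 176.69], [-43.24, 126.21], [12.49, 139.97], [-82, 262], [0, 151.66], [-163.58, 163.58]. Speed limits (degrees/s): [159.86, 159.86, 180, 180, 180, 180].

## Interface

Orientations are given as a 3x3 rotation matrix whose columns are the frame's x, y, z axes.
In Python, from rig import read_state, capture, camera_params, hand_in gives the robot as it stands.
- The arm moves only by the tool apply_moves, never from a script. Its argument "rows" is a list of rows, each an object of numbers: "x", "y", "z": the shift along the tool's x, y, z in mm; "rx", "ry", "rz": the turn, a rotation vector about the tool's x, y, z in units of 6 degrees (1.0 is 6 degrees); "claw": the closure in counts, from 0 (fully open) to 255 (shut). A call has 1 to 10 rows; each row is the pose to reach, as a shift and turn from the pose commanded when the call began, along the tool's axes at that moment; what a row does not reach only later rows make up. A row lasts 1/8 s, in which the tool goes at most 62.5 mm and 10.7 degrees, less where a joint would pass 70% of its speed; a pose out of reach is approached as far as the arm can. A call with a gripper value outside its range is refused whole. The fingers move at their own pace and stop on an object; the grip force is fixed at half the most. Time passes only in rows, so rows that repeat a pose let the fingers close. It gives the time, the measured TCP pose, the force, the opening and the grip force at its end, in the units of the state.
- read_state(): the state, without advancing time (a new reading comes with each control period).
- capture(name): name is "scene" or "top" or "wrist"; returns (picture, depth): 400x640x3 uint8, red, green, blue; 400x640 float32, m along the optical axis (not along the pixel's ray), 0 where there is no reading.
- camera_params(name): a dict with "fx", "fy", "cx", "cy" (pixels), "xyz" and "orientation" of the camera in the world. Camera axes: x right, y up, looking along -z (the intrinsics and any distortion apply to the point x, -y, -z); pixel columns grow to the right and rows downward; lengths in m; the calibration is good to about 2 mm. A picture is of the moment at which its call begins: read the wrist's pose just before it. camera_params takes no time and is no camera call; for the wrist camera it gives the pose at the moment of the call.
- hand_in(): hands the job in; it is judged then, once.
The state is a dict: "time_s": time; "joint_positions": joint angles; "qvel": joint speeds; "tau": joint torques, N m; "position": TCP position; "tcp_rot": TCP orientation; "force": force on the tool from outside, world axes, zero at the start; "moment": the same for the moment, N m; "opening": opening from 0.0 (shut) to 1.0 (fully open); "grasp_force": force on a finger pad.
Only numpy, scipy, OpenCV 4.12 (cv2) and the standard library are available. Lean on these libraries where they do the work, as an engineer would, in place of code of your own. Each camera call takes 0.05 s, during which the arm holds its last target. There are 200 camera calls.

## Task

Weigh the red glaze sample: take the red-lidded can by its wooden grip, bring the hook of the spring scale through its wire bail, and lower it gently until the spring has taken its weight. Let it come to rest before you let go, then move clear, leaving the can hanging still on the hook. Leave the blue can alone, and do not let the red one drop on the scale or press the scale to its stop.

Things in the scene. Friction and masses are not known exactly. Their poses are not given: they have to be found in the camera images.
- red_can: sample can, red lid and band, 55 mm wide, 0.24-0.37 kg. Origin: centre of underside, z up. Wire bail (6 mm) over the lid: posts at y = +-24 mm to a shallow inverted V; its window, 40 mm wide, faces along the can's x, from lid top z = 46 mm to the V's underside z = 98 mm. Above it a wooden grip, 22 x 22 mm, sides along x and y, z = 106 to 142 mm: grip it from above.
- blue_can: bystander: the same can with a blue lid and band, same sizes (top at z = 142 mm) and origin, 90 mm or more from the red one
- hook_seat (a point): bottom of the dip in the hook, on the 8 mm steel bar's upper side; 174 mm above the bench unloaded, moves with the hook. x: along the bar from tip to scale housing; z up. Upturned tip at x = -34 mm, 18 mm higher than the seat; bar's underside z = -8 mm. Put the bail's window over the tip moving along +x, can's x along hook's x within 15 deg; hung, the can's origin is 98 mm below the seat.
- scale_hook (a joint): how far the hook of the spring scale (upright blue housing 56 mm wide, 257 mm high, its face 119 mm beyond the seat; grey base 110 x 110 mm, edge 64 mm beyond the seat) is pulled down, m: 0 unloaded, stop at 0.050. Spring 150 N/m from 0, lightly damped: a hanging can pulls it 0.015 to 0.025 and bobs a second or two if let go suddenly.
Things that resemble listed ones, but are neither listed nor needed, are in the scene too. There is more than one size of the red_can; the one meant has the size given above.

How it is judged:
By the outcome, as a careful person would: the job done as asked, in the order asked, and still so for the second after the job is handed in, with the robot touching nothing.
It also fails if it takes over 50 s, if anything falls off the work surface, if the arm or the gripper's body presses on something with over 40 N, if the wrist force passes 120 N, or if a joint passes its speed limit or range.

## Working session

There is one attempt and no reset: what is moved stays moved. The work goes in short steps, Python scripts to look and compute and a tool call to move; the robot and the scene stay as the last step left them, time stands still between calls to the robot, and variables do not carry over. Pictures are saved under pics/ and viewed, at most 10 in all, crops included, and the job is handed in when it is done.

Besides the shell and the picture viewer there is one more tool, called after "Request:" as a command line: name --argument value ..., lists and objects as JSON in quotes. apply_moves: Moves the arm, as the interface text tells. Its arguments: {"type":"object","properties":{"rows":{"type":"array"}},"required":["rows"]}

```bash
mkdir -p pics; cat > h.py <<'E'
import numpy as np, cv2
from rig import read_state, capture, camera_params, hand_in
def save(n,img): cv2.imwrite('pics/'+n+'.png',cv2.cvtColor(img,cv2.COLOR_RGB2BGR))
def pts(c,d):
    v,u=np.mgrid[0:d.shape[0],0:d.shape[1]]
    p=np.stack([(u-c['cx'])/c['fx']*d,-(v-c['cy'])/c['fy']*d,-d],-1)
    return p@np.array(c['orientation']).T+np.array(c['xyz'])
E
python3 - <<'E'
from h import *
for n in ('scene','top'):
    c=camera_params(n);im,d=capture(n);save(n+'0',im);np.savez('pics/'+n+'0.npz',im=im,d=d);print(n,c)
print(read_state())
E
```

```text
scene {'fx': 445.743080680695, 'fy': 445.743080680695, 'cx': 325.40894578175175, 'cy': 195.62423142816388, 'xyz': array([0.09658706, 0.55894413, 0.77854961]), 'orientation': array([[-0.80583103,  0.39928287, -0.43727513],
       [-0.59187191, -0.52067209,  0.61529522],
       [ 0.01799989,  0.75463485,  0.65589805]])}
top {'fx': 383.6612788245155, 'fy': 383.6612788245155, 'cx': 319.856378974093, 'cy': 200.6867735688395, 'xyz': array([ 0.40491277, -0.04781511,  0.95935864]), 'orientation': array([[ 0.02379867,  0.99144376, -0.12834674],
       [-0.99909594,  0.02811088,  0.03189181],
       [ 0.03522688,  0.12747172,  0.99121644]])}
{'time_s': 0.1, 'joint_positions': array([-8.21922208e+01,  3.02726859e+01,  8.21502129e+01,  1.93571586e-03,
        6.76889718e+01, -1.02259251e+01]), 'qvel': array([ 0.14022224, -0.11824168, -0.12586728, -0.06895786, -0.06091893,
       -0.01879845]), 'tau': array([ 2.05399165e-04, -4.40984774e+01, -1.77151698e+01,  6.34193374e-02,
        5.33858815e-02, -4.93535845e-05]), 'position': array([ 0.19345074, -0.59365856,  0.24667318]), 'tcp_rot': array([[ 9.50878596e-01,  3.09563952e-01, -2.34283115e-04],
       [ 3.09563810e-01, -9.50876695e-01,  1.93865578e-03],
       [ 3.77363592e-04, -1.91595186e-03, -9.99998093e-01]]), 'force': array([ 0.53309865, -0.64748406,  1.21739645]), 'moment': array([0.03138887, 0.01309939, 0.03179166]), 'grasp_force': 0.0, 'opening': 1.0024252204480555}
```

View pics/scene0.png

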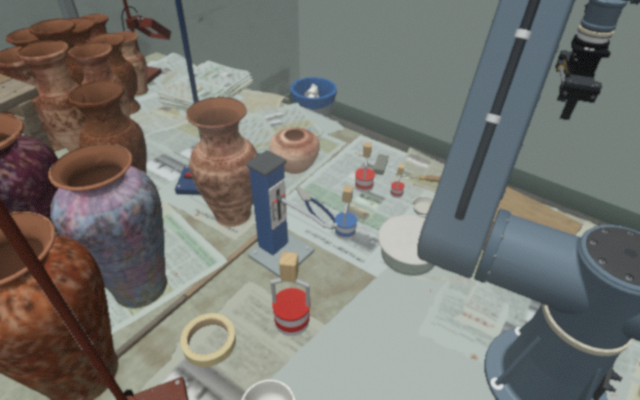

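View pics/top0.png

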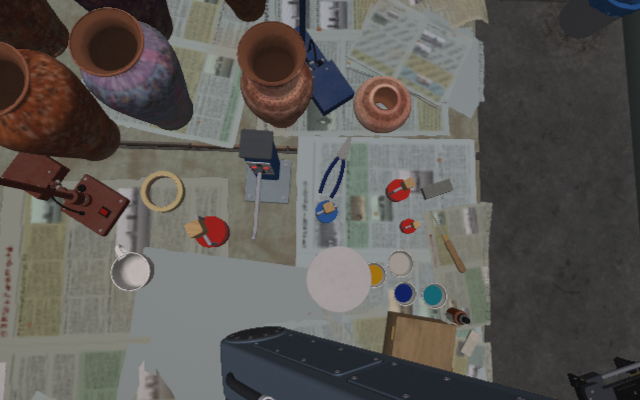

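Three red cans: large at top (211,232), medium at (400,189), small at (408,226). I'll measure their sizes and confirm the right one in a crop.

```bash
cat >> h.py <<'E'
def comps(n,kind,im,d,P,amin=40):
    hsv=cv2.cvtColor(im,cv2.COLOR_RGB2HSV);H,S,V=[hsv[...,i].astype(int) for i in range(3)]
    m={'red':((H<6)|(H>174))&(S>170)&(V>110),'wood':(H>10)&(H<24)&(S>70)&(V>150),'blue':(H>98)&(H<118)&(S>140)&(V>90)}[kind]
    k,l,st,ce=cv2.connectedComponentsWithStats(m.astype(np.uint8))
    for i in range(1,k):
        if st[i,4]<amin: continue
        q=P[(l==i)&(d>0)]
        if not len(q): continue
        zt=np.percentile(q[:,2],95); t=q[q[:,2]>zt-.006]
        a,b=np.percentile(t,2,axis=0),np.percentile(t,98,axis=0)
        print(n,kind,ce[i].round(),st[i,4],'ztop %.3f zmin %.3f'%(zt,np.percentile(q[:,2],3)),'topc',((a+b)/2).round(3),'size',(b-a).round(3))
E
python3 - <<'E'
from h import *
for n in ('top','scene'):
    c=camera_params(n);z=np.load(f'pics/{n}0.npz');im,d=z['im'],z['d'];P=pts(c,d)
    for k in ('red','wood','blue'): comps(n,k,im,d,P)
    if n=='top':
        # hook bar by height
        for v in range(165,245,6):
            u=np.arange(235,285); zz=P[v,u,2]; s=(zz>.1)&(zz<.32)
            if s.any(): print(v,u[s].min(),u[s].max(),np.median(P[v,u[s]],axis=0).round(3))
        a=cv2.resize(im[150:260,300:460],None,fx=4,fy=4,interpolation=2)
        S=a
    else:
        b=cv2.resize(im[120:280,230:430],None,fx=3.2,fy=3.2,interpolation=2)
        b=b[:,:640]; save('crop1',np.vstack([S[:, :640][:300],b[:300]]) if 0 else b)
        save('crop2',S)
E
```

```text
top red [394. 185.] 103 ztop 0.048 zmin 0.042 topc [ 0.565 -0.257  0.057] size [0.028 0.03  0.029]
top red [400. 195.] 140 ztop 0.048 zmin 0.043 topc [ 0.544 -0.272  0.046] size [0.023 0.042 0.007]
top red [215. 229.] 425 ztop 0.065 zmin 0.059 topc [0.448 0.165 0.062] size [0.054 0.044 0.006]
top red [406. 222.] 56 ztop 0.034 zmin 0.027 topc [ 0.477 -0.291  0.051] size [0.017 0.024 0.045]
top red [409. 230.] 48 ztop 0.034 zmin 0.027 topc [ 0.459 -0.296  0.052] size [0.01  0.027 0.046]
top red [203. 242.] 70 ztop 0.064 zmin 0.060 topc [0.419 0.187 0.062] size [0.02  0.034 0.005]
top wood [161. 190.] 440 ztop 0.026 zmin 0.020 topc [0.539 0.309 0.024] size [0.094 0.093 0.006]
top wood [193. 228.] 184 ztop 0.194 zmin 0.190 topc [0.443 0.177 0.192] size [0.029 0.029 0.005]
top wood [375. 274.] 183 ztop 0.015 zmin 0.009 topc [ 0.35  -0.219  0.012] size [0.041 0.027 0.006]
top blue [625.   5.] 137 ztop -0.456 zmin -0.468 topc [ 1.44  -1.328 -0.458] size [0.03  0.122 0.008]
top blue [320. 206.] 52 ztop 0.049 zmin 0.042 topc [ 0.51  -0.08   0.047] size [0.026 0.024 0.006]
top blue [327. 217.]
[... 987 characters left out ...]
.009]
scene wood [210. 172.] 193 ztop 0.191 zmin 0.180 topc [0.747 0.086 0.189] size [0.091 0.032 0.007]
scene wood [536. 212.] 1156 ztop 0.097 zmin 0.093 topc [ 0.134 -0.331  0.095] size [0.159 0.065 0.005]
scene wood [ 49. 241.] 62 ztop 0.339 zmin 0.337 topc [0.63  0.445 0.338] size [0.036 0.034 0.003]
scene wood [288. 260.] 192 ztop 0.193 zmin 0.188 topc [0.44  0.181 0.191] size [0.028 0.029 0.005]
scene wood [ 21. 300.] 315 ztop 0.301 zmin 0.278 topc [0.618 0.503 0.299] size [0.016 0.019 0.007]
scene wood [ 42. 301.] 49 ztop 0.290 zmin 0.280 topc [0.598 0.491 0.288] size [0.009 0.006 0.007]
scene wood [  7. 316.] 154 ztop 0.294 zmin 0.274 topc [0.615 0.529 0.291] size [0.012 0.006 0.007]
```

View pics/crop1.png

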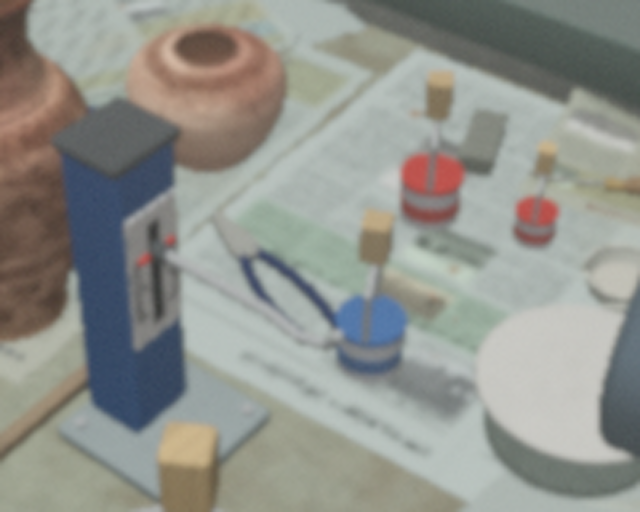

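View pics/crop2.png

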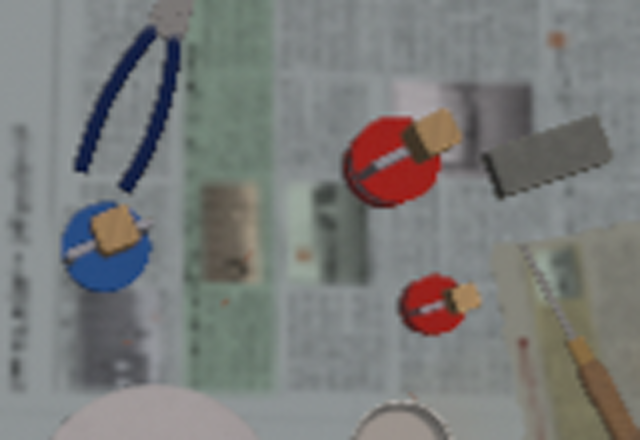

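Candidates are large red (211,232; lid z 0.062), medium red (400,189; lid z 0.047, grip like the blue can's) and small red (408,226; lid ~0.031). The medium one fits: its lid height is the given 46 mm, it matches the blue can's size, and the crop agrees. Next I'll get its yaw and the hook line.

```bash
cat >> h.py <<'E'
def lidgrip(n,im,d,P,xy,r=.07):
    R=np.hypot(P[...,0]-xy[0],P[...,1]-xy[1])
    ok=(d>0)&(R<r)
    g=P[ok&(P[...,2]>.136)&(P[...,2]<.150)]; l=P[ok&(P[...,2]>.040)&(P[...,2]<.052)]
    b=P[ok&(P[...,2]>.06)&(P[...,2]<.104)]
    for nm,q in(('grip',g),('lid',l)):
        if len(q)>8:
            (c,s,a)=cv2.minAreaRect((q[:,:2]*1000).astype(np.float32)); print(n,nm,len(q),np.round(c,1),np.round(s,1),'ang %.1f'%a,'z %.4f'%np.median(q[:,2]))
    if len(b)>5:
        w,V=np.linalg.eigh(np.cov(b[:,:2].T)); print(n,'bail',len(b),b.mean(0).round(4),'dir deg %.1f'%np.degrees(np.arctan2(V[1,1],V[0,1])),np.sqrt(w).round(4))
E
python3 - <<'E'
from h import *
for n in ('top','scene'):
    c=camera_params(n);z=np.load(f'pics/{n}0.npz');im,d=z['im'],z['d'];P=pts(c,d)
    lidgrip(n+' RED',im,d,P,(.555,-.265)); lidgrip(n+' BLUE',im,d,P,(.497,-.09))
    m=(d>0)&(P[...,0]>.40)&(P[...,0]<.57)&(abs(P[...,1]-.056)<.02)&(P[...,2]>.15)&(P[...,2]<.21)
    q=P[m]; t=q[q[:,0]<.55]
    f=np.polyfit(t[:,0],t[:,1],1); print(n,'hook y=',f,'ang %.2f'%np.degrees(np.arctan(f[0])),'xmin',np.percentile(q[:,0],[0,1,3]).round(4))
    for x0 in np.arange(.42,.56,.006):
        s=t[abs(t[:,0]-x0)<.003]
        if len(s): print('%.3f'%x0,len(s),'y %.4f z med %.4f max %.4f'%(np.median(s[:,1]),np.median(s[:,2]),s[:,2].max()))
    h=P[(d>0)&(abs(P[...,0]-.61)<.08)&(abs(P[...,1]-.05)<.07)&(P[...,2]>.245)&(P[...,2]<.27)]
    print('housing',len(h),[np.round(k,1) for k in cv2.minAreaRect((h[:,:2]*1000).astype(np.float32))],np.median(h[:,2]))
E
```

```text
top RED grip 96 [ 557.  -267.8] [20.5 22.6] ang 28.0 z 0.1403
top RED lid 282 [ 555.9 -265.4] [53.7 48.6] ang 34.2 z 0.0451
top RED bail 33 [ 0.5483 -0.2507  0.0886] dir deg 119.5 [0.0017 0.0064]
top BLUE grip 104 [498.8 -92.2] [21.5 21.7] ang 22.9 z 0.1407
top BLUE lid 253 [498.8 -92. ] [52.6 53. ] ang 64.6 z 0.0450
top BLUE bail 37 [ 0.497  -0.0886  0.0897] dir deg 114.5 [0.0017 0.0205]
top hook y= [-0.03468359  0.07367306] ang -1.99 xmin [0.4241 0.426  0.4281]
0.426 10 y 0.0593 z med 0.1904 max 0.1929
0.432 12 y 0.0580 z med 0.1862 max 0.1917
0.438 12 y 0.0582 z med 0.1784 max 0.1818
0.444 12 y 0.0580 z med 0.1772 max 0.1794
0.450 11 y 0.0579 z med 0.1749 max 0.1777
0.456 9 y 0.0577 z med 0.1729 max 0.1766
0.462 13 y 0.0580 z med 0.1737 max 0.1770
0.468 12 y 0.0573 z med 0.1750 max 0.1781
0.474 12 y 0.0574 z med 0.1771 max 0.1807
0.480 11 y 0.0567 z med 0.1782 max 0.1804
0.486 13 y 0.0566 z med 0.1790 max 0.1826
0.492 11 y 0.0552 z med 0.1783 max 0.1812
0.498 12 y 0.0562 z med 0.1780 max 0.1800
0.504 12 y 0.0563 z med 0.1797 max 0.1813
0.510 11 y 0.0558 z med 0.1785 max 0.1809
0.5
[... 1221 characters left out ...]
ed 0.1742 max 0.1756
0.474 13 y 0.0598 z med 0.1746 max 0.1777
0.480 12 y 0.0586 z med 0.1767 max 0.1789
0.486 11 y 0.0592 z med 0.1759 max 0.1796
0.492 11 y 0.0592 z med 0.1765 max 0.1784
0.498 10 y 0.0597 z med 0.1769 max 0.1791
0.504 11 y 0.0596 z med 0.1773 max 0.1783
0.510 10 y 0.0585 z med 0.1763 max 0.1784
0.516 11 y 0.0588 z med 0.1778 max 0.1799
0.522 8 y 0.0586 z med 0.1766 max 0.1792
0.528 10 y 0.0586 z med 0.1757 max 0.1802
0.534 11 y 0.0582 z med 0.1769 max 0.1791
0.540 11 y 0.0577 z med 0.1771 max 0.1786
0.546 9 y 0.0585 z med 0.1768 max 0.1783
0.552 3 y 0.0584 z med 0.1763 max 0.1774
housing 614 [array([599.9,  55.1]), array([60.9, 59.2]), np.float64(87.9)] 0.25470006682873036
```

Request:
apply_moves --rows '[{"x":45,"y":-20,"z":3,"rz":-0.2,"claw":0},{"x":100,"y":-45,"z":8,"rz":-0.5,"claw":0},{"x":155,"y":-70,"z":12,"rz":-0.8,"claw":0},{"x":210,"y":-94,"z":16,"rz":-1.0,"claw":0},{"x":265,"y":-118,"z":20,"rz":-1.2,"claw":0},{"x":320,"y":-143,"z":24,"rz":-1.4,"claw":0},{"x":375,"y":-168,"z":28,"rz":-1.6,"claw":0},{"x":425,"y":-190,"z":31,"rz":-1.75,"claw":0},{"x":446,"y":-199,"z":33,"rz":-1.75,"claw":0},{"x":446,"y":-199,"z":33,"rz":-1.75,"claw":0}]'

```text
validation failed for argument at $.ro...
```

```bash
python3 - <<'E'
from h import *
s=read_state();c=camera_params('wrist');im,d=capture('wrist');save('w1',im);P=pts(c,d)
print(s['position'],s['tcp_rot'].round(3),s['force'],c['xyz'])
lidgrip('wrist',im,d,P,(.5565,-.2665))
E
```

```text
[ 0.19345074 -0.59365856  0.24667318] [[ 0.951  0.31  -0.   ]
 [ 0.31  -0.951  0.002]
 [ 0.    -0.002 -1.   ]] [ 0.53309865 -0.64748406  1.21739645] [ 0.26520909 -0.57172878  0.38405011]
```

View pics/w1.png

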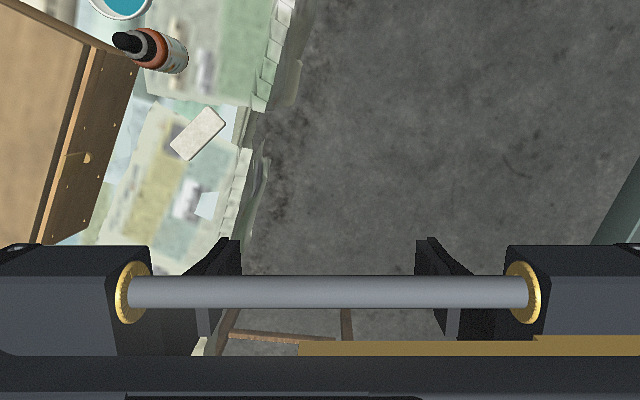

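The move was refused, so the arm hasn't moved. The wrist view shows only the wooden box on the left and the floor. I'll resend with every key in each row.

Request:
apply_moves --rows '[{"x":45,"y":-20,"z":3,"rx":0,"ry":0,"rz":-0.2,"claw":0}]'

```text
time_s: 0.28
position: [0.2286, -0.5635, 0.2443]
tcp_rot: [[0.945, 0.326, -0.0], [0.326, -0.945, -0.002], [-0.001, 0.002, -1.0]]
force: [0.3, 0.4, -0.7]
opening: 0.999
grasp_force: 0.0
```

Request:
apply_moves --rows '[{"x":50,"y":-21,"z":4,"rx":0,"ry":0,"rz":-0.2,"claw":0},{"x":105,"y":-44,"z":8,"rx":0,"ry":0,"rz":-0.4,"claw":0},{"x":160,"y":-67,"z":12,"rx":0,"ry":0,"rz":-0.6,"claw":0},{"x":215,"y":-91,"z":16,"rx":0,"ry":0,"rz":-0.9,"claw":0},{"x":270,"y":-114,"z":20,"rx":0,"ry":0,"rz":-1.2,"claw":0},{"x":325,"y":-137,"z":24,"rx":0,"ry":0,"rz":-1.4,"claw":0},{"x":375,"y":-158,"z":28,"rx":0,"ry":0,"rz":-1.55,"claw":0},{"x":405,"y":-171,"z":30,"rx":0,"ry":0,"rz":-1.55,"claw":0},{"x":405,"y":-171,"z":30,"rx":0,"ry":0,"rz":-1.55,"claw":0},{"x":405,"y":-171,"z":30,"rx":0,"ry":0,"rz":-1.55,"claw":0}]'

```text
time_s: 1.52
position: [0.5556, -0.2666, 0.2143]
tcp_rot: [[0.878, 0.478, -0.001], [0.478, -0.878, -0.0], [-0.001, -0.0, -1.0]]
force: [-0.4, -0.8, -0.1]
opening: 1.003
grasp_force: 0.0
```

```bash
python3 - <<'E'
from h import *
s=read_state();c=camera_params('wrist');im,d=capture('wrist');save('w2',im);P=pts(c,d)
print(s['position'],s['tcp_rot'].round(3),s['force'],c['xyz'])
lidgrip('wrist',im,d,P,(.5565,-.2665))
E
```

```text
[ 0.55564688 -0.26663282  0.21427426] [[ 0.878  0.478 -0.001]
 [ 0.478 -0.878 -0.   ]
 [-0.001 -0.    -1.   ]] [-0.40184314 -0.77093347 -0.05831929] [ 0.62212754 -0.23198674  0.3515418 ]
wrist grip 1158 [ 559.4 -268.7] [21.5 21.6] ang 28.4 z 0.1420
wrist lid 1913 [ 561.4 -267.8] [48.7 53.6] ang 33.2 z 0.0463
wrist bail 407 [ 0.5596 -0.2681  0.088 ] dir deg 117.7 [0.0016 0.0209]
```

View pics/w2.png

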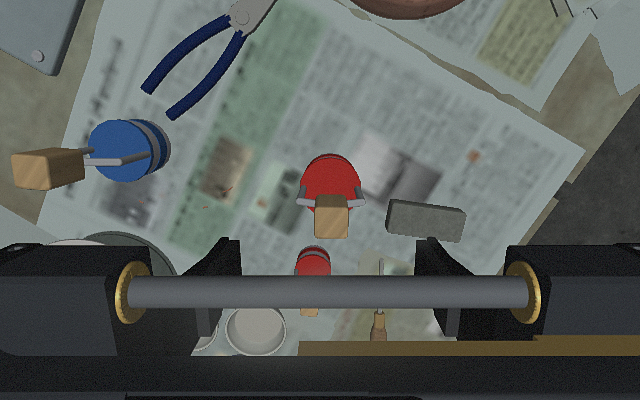

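The red grip sits centred between the fingers at (332,218), square with them. Descending and gripping.

Request:
apply_moves --rows '[{"x":2,"y":2,"z":25,"rx":0,"ry":0,"rz":0,"claw":0},{"x":2,"y":2,"z":55,"rx":0,"ry":0,"rz":0,"claw":0},{"x":2,"y":2,"z":74,"rx":0,"ry":0,"rz":0,"claw":0},{"x":2,"y":2,"z":79,"rx":0,"ry":0,"rz":0,"claw":0},{"x":2,"y":2,"z":79,"rx":0,"ry":0,"rz":0,"claw":120},{"x":2,"y":2,"z":79,"rx":0,"ry":0,"rz":0,"claw":160},{"x":2,"y":2,"z":79,"rx":0,"ry":0,"rz":0,"claw":210},{"x":2,"y":2,"z":79,"rx":0,"ry":0,"rz":0,"claw":255},{"x":2,"y":2,"z":79,"rx":0,"ry":0,"rz":0,"claw":255},{"x":2,"y":2,"z":79,"rx":0,"ry":0,"rz":0,"claw":255}]'

```text
time_s: 2.82
position: [0.5589, -0.2672, 0.1356]
tcp_rot: [[0.878, 0.478, 0.0], [0.478, -0.878, -0.0], [0.0, 0.0, -1.0]]
force: [-0.8, -0.4, -0.4]
opening: 0.4
grasp_force: 0.0
```

Request:
apply_moves --rows '[{"x":0,"y":0,"z":0,"rx":0,"ry":0,"rz":0,"claw":255},{"x":0,"y":0,"z":0,"rx":0,"ry":0,"rz":0,"claw":255},{"x":0,"y":0,"z":0,"rx":0,"ry":0,"rz":0,"claw":255},{"x":0,"y":0,"z":0,"rx":0,"ry":0,"rz":0,"claw":255}]'

```text
time_s: 3.32
position: [0.5589, -0.2672, 0.1355]
tcp_rot: [[0.878, 0.478, 0.0], [0.478, -0.878, 0.0], [0.0, -0.0, -1.0]]
force: [-0.0, -0.5, -1.0]
opening: 0.249
grasp_force: 29.9
```

Gripped at 21.7 mm. Lifting and reading the weight.

Request:
apply_moves --rows '[{"x":0,"y":0,"z":-10,"rx":0,"ry":0,"rz":0,"claw":255},{"x":0,"y":0,"z":-35,"rx":0,"ry":0,"rz":0,"claw":255},{"x":0,"y":0,"z":-70,"rx":0,"ry":0,"rz":0,"claw":255},{"x":0,"y":0,"z":-105,"rx":0,"ry":0,"rz":0,"claw":255},{"x":0,"y":0,"z":-140,"rx":0,"ry":0,"rz":0,"claw":255},{"x":0,"y":0,"z":-170,"rx":0,"ry":0,"rz":0,"claw":255},{"x":0,"y":0,"z":-186,"rx":0,"ry":0,"rz":0,"claw":255},{"x":0,"y":0,"z":-190,"rx":0,"ry":0,"rz":0,"claw":255},{"x":0,"y":0,"z":-190,"rx":0,"ry":0,"rz":0,"claw":255},{"x":0,"y":0,"z":-190,"rx":0,"ry":0,"rz":0,"claw":255}]'

```text
time_s: 4.58
position: [0.5583, -0.2668, 0.3239]
tcp_rot: [[0.879, 0.478, -0.003], [0.478, -0.879, 0.002], [-0.001, -0.003, -1.0]]
force: [-0.7, 0.6, -3.6]
opening: 0.249
grasp_force: 29.9
```

Request:
apply_moves --rows '[{"x":0,"y":-15,"z":0,"rx":0,"ry":0,"rz":0.2,"claw":255},{"x":0,"y":-45,"z":0,"rx":0,"ry":0,"rz":0.6,"claw":255},{"x":0,"y":-85,"z":0,"rx":0,"ry":0,"rz":1.1,"claw":255},{"x":0,"y":-130,"z":0,"rx":0,"ry":0,"rz":1.7,"claw":255},{"x":0,"y":-175,"z":0,"rx":0,"ry":0,"rz":2.3,"claw":255},{"x":0,"y":-220,"z":0,"rx":0,"ry":0,"rz":3.0,"claw":255},{"x":0,"y":-265,"z":0,"rx":0,"ry":0,"rz":3.7,"claw":255},{"x":0,"y":-310,"z":0,"rx":0,"ry":0,"rz":4.4,"claw":255},{"x":0,"y":-350,"z":0,"rx":0,"ry":0,"rz":4.9,"claw":255},{"x":0,"y":-374,"z":0,"rx":0,"ry":0,"rz":5.1,"claw":255}]'

```text
time_s: 5.82
position: [0.3775, 0.0634, 0.3252]
tcp_rot: [[0.999, -0.036, -0.002], [-0.036, -0.999, 0.001], [-0.002, -0.001, -1.0]]
force: [-0.1, 1.1, -2.1]
opening: 0.251
grasp_force: 29.9
```

Request:
apply_moves --rows '[{"x":0,"y":0,"z":0,"rx":0,"ry":0,"rz":0,"claw":255},{"x":0,"y":0,"z":0,"rx":0,"ry":0,"rz":0,"claw":255},{"x":0,"y":0,"z":0,"rx":0,"ry":0,"rz":0,"claw":255}]'

```text
time_s: 6.2
position: [0.3807, 0.0608, 0.3256]
tcp_rot: [[0.999, -0.037, 0.0], [-0.037, -0.999, -0.0], [0.0, 0.0, -1.0]]
force: [-0.1, -0.6, -2.7]
opening: 0.248
grasp_force: 29.9
```

```bash
python3 - <<'E'
from h import *
F=[]
for n in ('wrist','scene','top'):
    c=camera_params(n);im,d=capture(n);P=pts(c,d);s=read_state();F.append(s['force'])
    np.savez(f'pics/{n}3.npz',im=im,d=d); save(n+'3',im)
    m=(d>0)&(P[...,0]>.40)&(P[...,0]<.57)&(abs(P[...,1]-.058)<.02)&(P[...,2]>.15)&(P[...,2]<.21);t=P[m]
    if len(t)>20:
        f=np.polyfit(t[:,0],t[:,1],1); print(n,len(t),'hook',f,'y@.459 %.4f'%np.polyval(f,.459),'xmin',np.percentile(t[:,0],2))
    k=s['position']; 
    g=P[(d>0)&(np.hypot(P[...,0]-k[0],P[...,1]-k[1])<.06)&(abs(P[...,2]-(k[2]-.0895))<.006)]
    if len(g)>20: print(n,'lid',[np.round(v,1) for v in cv2.minAreaRect((g[:,:2]*1000).astype(np.float32))],np.median(g[:,2]))
print(s['position'],s['tcp_rot'].round(3),np.mean(F,0),s['time_s'],s['grasp_force'])
E
```

```text
wrist 1613 hook [-0.03431028  0.073389  ] y@.459 0.0576 xmin 0.4027589205284783
wrist lid [array([385.8,  59.7]), array([53.6, 44. ]), np.float64(87.8)] 0.23637559343373676
scene 292 hook [-0.0377993   0.07780517] y@.459 0.0605 xmin 0.42538333449666493
scene lid [array([377.8,  61.7]), array([53.6, 53. ]), np.float64(50.7)] 0.23423480572814898
top 289 hook [-0.03359552  0.07316526] y@.459 0.0577 xmin 0.42803555929739656
[0.38059268 0.06079304 0.32546648] [[ 0.999 -0.037 -0.   ]
 [-0.037 -0.999 -0.   ]
 [-0.     0.    -1.   ]] [ 0.15228874  0.64667576 -2.59929247] 6.35 29.918695301748812
```

View pics/scene3.png

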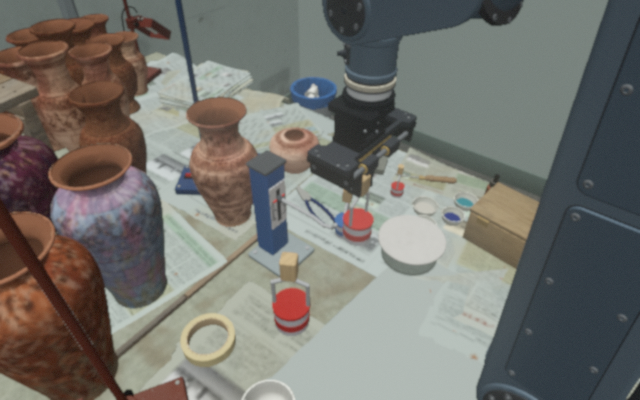

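The can is held level at (357,224), in line with the hook. Descending to threading height, then along +x; I'll check on the way.

Request:
apply_moves --rows '[{"x":0,"y":-1,"z":10,"rx":0,"ry":0,"rz":0,"claw":255},{"x":0,"y":-1,"z":30,"rx":0,"ry":0,"rz":0,"claw":255},{"x":0,"y":-1,"z":52,"rx":0,"ry":0,"rz":0,"claw":255},{"x":0,"y":-1,"z":72,"rx":0,"ry":0,"rz":0,"claw":255},{"x":0,"y":-1,"z":81,"rx":0,"ry":0,"rz":0,"claw":255},{"x":0,"y":-1,"z":83,"rx":0,"ry":0,"rz":0,"claw":255},{"x":0,"y":-1,"z":83,"rx":0,"ry":0,"rz":0,"claw":255},{"x":5,"y":-1,"z":83,"rx":0,"ry":0,"rz":0,"claw":255},{"x":15,"y":-1,"z":83,"rx":0,"ry":0,"rz":0,"claw":255},{"x":22,"y":-1,"z":83,"rx":0,"ry":0,"rz":0,"claw":255}]'

```text
time_s: 7.6
position: [0.4037, 0.0614, 0.243]
tcp_rot: [[0.999, -0.036, 0.002], [-0.036, -0.999, -0.0], [0.002, 0.0, -1.0]]
force: [-0.6, -1.2, -1.8]
opening: 0.246
grasp_force: 29.9
```

```bash
python3 - <<'E'
from h import *
n='scene';c=camera_params(n);im,d=capture(n);s=read_state()
save('scene4',cv2.resize(im[130:280,240:420],None,fx=4,fy=4,interpolation=2))
print(s['position'],s['force'])
E
```

```text
[0.4047816  0.06127541 0.24298436] [ 0.9059416  -0.4343085  -2.38857864]
```

View pics/scene4.png

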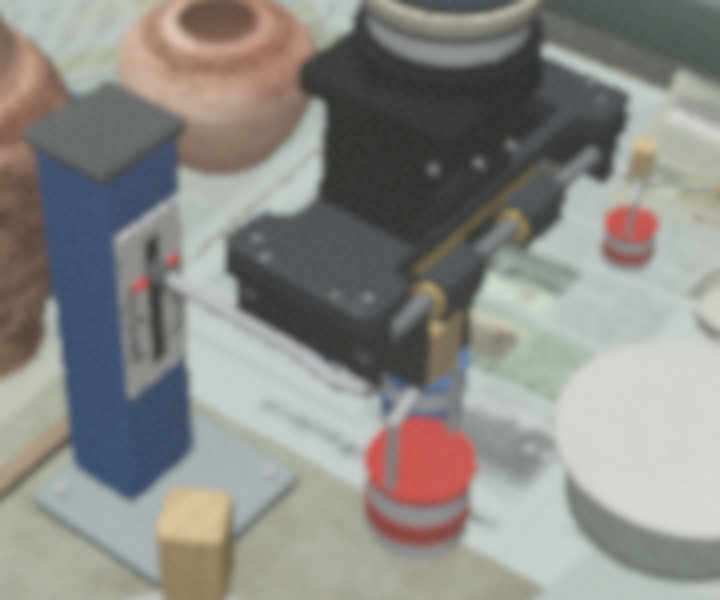

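The tip at (370,385) is level with the bail window at (400,410) and centred on it. Going on to the seat.

Request:
apply_moves --rows '[{"x":6,"y":0,"z":0,"rx":0,"ry":0,"rz":0,"claw":255},{"x":14,"y":0,"z":0,"rx":0,"ry":0,"rz":0,"claw":255},{"x":22,"y":0,"z":0,"rx":0,"ry":0,"rz":0,"claw":255},{"x":30,"y":0,"z":0,"rx":0,"ry":0,"rz":0,"claw":255},{"x":38,"y":0,"z":0,"rx":0,"ry":0,"rz":0,"claw":255},{"x":46,"y":0,"z":0,"rx":0,"ry":0,"rz":0,"claw":255},{"x":52,"y":0,"z":0,"rx":0,"ry":0,"rz":0,"claw":255},{"x":55,"y":0,"z":0,"rx":0,"ry":0,"rz":0,"claw":255},{"x":55,"y":0,"z":0,"rx":0,"ry":0,"rz":0,"claw":255},{"x":55,"y":0,"z":0,"rx":0,"ry":0,"rz":0,"claw":255}]'

```text
time_s: 8.9
position: [0.4568, 0.0596, 0.2425]
tcp_rot: [[0.999, -0.036, -0.001], [-0.036, -0.999, 0.0], [-0.001, -0.0, -1.0]]
force: [0.1, 0.4, -1.3]
opening: 0.253
grasp_force: 29.9
```

```bash
python3 - <<'E'
from h import *
n='scene';c=camera_params(n);F=[]
for i in range(4):
    im,d=capture(n);s=read_state();F.append(s['force'])
save('scene5',cv2.resize(im[130:280,230:410],None,fx=4,fy=4,interpolation=2))
print(s['position'],np.mean(F,0),np.std(F,0))
E
```

```text
[0.45703214 0.05960701 0.24258669] [-0.34700175 -0.01005944 -2.69010059] [0.26920584 0.30680381 0.56233987]
```

View pics/scene5.png

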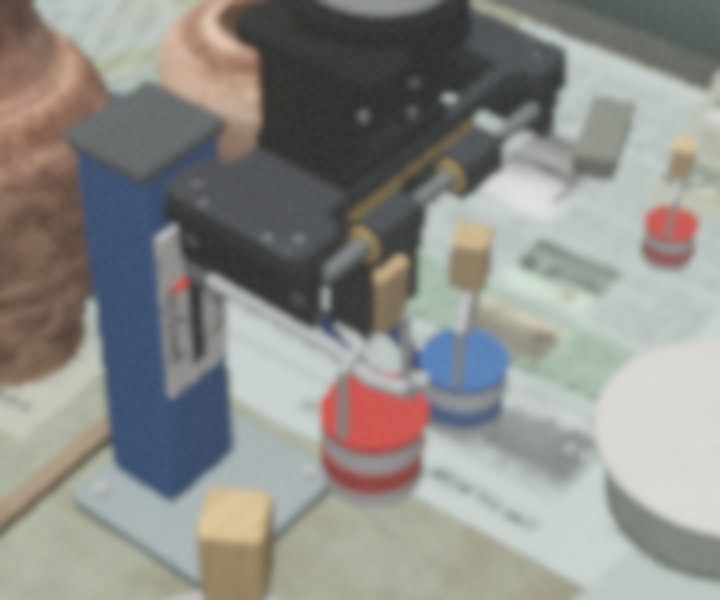

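The hook passes through the bail, with its tip out on the near side at (420,375). Lowering slowly.

Request:
apply_moves --rows '[{"x":1,"y":0,"z":5,"rx":0,"ry":0,"rz":0,"claw":255},{"x":1,"y":0,"z":12,"rx":0,"ry":0,"rz":0,"claw":255},{"x":1,"y":0,"z":19,"rx":0,"ry":0,"rz":0,"claw":255},{"x":1,"y":0,"z":25,"rx":0,"ry":0,"rz":0,"claw":255},{"x":1,"y":0,"z":29,"rx":0,"ry":0,"rz":0,"claw":255},{"x":1,"y":0,"z":32,"rx":0,"ry":0,"rz":0,"claw":255},{"x":1,"y":0,"z":35,"rx":0,"ry":0,"rz":0,"claw":255},{"x":1,"y":0,"z":38,"rx":0,"ry":0,"rz":0,"claw":255},{"x":1,"y":0,"z":41,"rx":0,"ry":0,"rz":0,"claw":255},{"x":1,"y":0,"z":41,"rx":0,"ry":0,"rz":0,"claw":255}]'

```text
time_s: 10.35
position: [0.4583, 0.0595, 0.2015]
tcp_rot: [[0.999, -0.036, 0.0], [-0.036, -0.999, -0.0], [0.0, 0.0, -1.0]]
force: [-0.3, 0.4, -1.2]
opening: 0.252
grasp_force: 29.9
```

```bash
cat >> h.py <<'E'
def forces(k=16):
    F=[]
    for i in range(k): im,d=capture('scene'); s=read_state(); F.append(s['force'])
    print(s['time_s'],s['position'].round(4),np.mean(F,0).round(2),(np.std(F,0)/k**.5).round(2),'M',s['moment'].round(2)); return im,d
def hookz(n='scene'):
    im,d=capture(n);P=pts(camera_params(n),d)
    t=P[(d>0)&(P[...,0]>.50)&(P[...,0]<.545)&(abs(P[...,1]-.057)<.015)&(P[...,2]>.12)&(P[...,2]<.195)]
    print(n,'bar z',len(t),np.median(t[:,2]).round(4) if len(t) else '')
E
python3 -c "
from h import *
forces();hookz();hookz('wrist')"
```

```text
11.15 [0.4583 0.0595 0.2016] [-0.24 -0.36 -0.96] [0.12 0.09 0.11] M [-0.02  0.05 -0.02]
scene bar z 0 
wrist bar z 1586 0.1682
```

Request:
apply_moves --rows '[{"x":0,"y":0,"z":2,"rx":0,"ry":0,"rz":0,"claw":255},{"x":0,"y":0,"z":4,"rx":0,"ry":0,"rz":0,"claw":255},{"x":0,"y":0,"z":5,"rx":0,"ry":0,"rz":0,"claw":255},{"x":0,"y":0,"z":6,"rx":0,"ry":0,"rz":0,"claw":255},{"x":0,"y":0,"z":6,"rx":0,"ry":0,"rz":0,"claw":255}]'

```text
time_s: 11.88
position: [0.4583, 0.0595, 0.1955]
tcp_rot: [[0.999, -0.036, 0.0], [-0.036, -0.999, -0.0], [0.0, 0.0, -1.0]]
force: [-0.7, 0.0, -0.3]
opening: 0.248
grasp_force: 29.9
```

```bash
python3 -c "
from h import *
forces(30);hookz('wrist')"
```

```text
13.375 [0.4583 0.0595 0.1956] [ 0.37 -0.44 -0.03] [0.07 0.08 0.1 ] M [-0.07 -0.06  0.05]
wrist bar z 1582 0.1623
```

The tool force is about zero and the bar is down about 16 mm, so the spring carries the can. Letting go.

Request:
apply_moves --rows '[{"x":0,"y":0,"z":0,"rx":0,"ry":0,"rz":0,"claw":180},{"x":0,"y":0,"z":0,"rx":0,"ry":0,"rz":0,"claw":160},{"x":0,"y":0,"z":0,"rx":0,"ry":0,"rz":0,"claw":130},{"x":0,"y":0,"z":0,"rx":0,"ry":0,"rz":0,"claw":90},{"x":0,"y":0,"z":0,"rx":0,"ry":0,"rz":0,"claw":60},{"x":0,"y":0,"z":0,"rx":0,"ry":0,"rz":0,"claw":60},{"x":0,"y":0,"z":0,"rx":0,"ry":0,"rz":0,"claw":60},{"x":0,"y":0,"z":0,"rx":0,"ry":0,"rz":0,"claw":60}]'

```text
time_s: 14.42
position: [0.4582, 0.0595, 0.1956]
tcp_rot: [[0.999, -0.036, 0.0], [-0.036, -0.999, 0.0], [0.0, -0.0, -1.0]]
force: [0.5, 0.5, -0.5]
opening: 0.757
grasp_force: 0.0
```

```bash
python3 -c "
from h import *
for i in range(4): hookz('wrist')
s=read_state();print(s['opening'],s['force'],s['time_s'])
n='wrist';im,d=capture(n);P=pts(camera_params(n),d)
g=P[(d>0)&(np.hypot(P[...,0]-.459,P[...,1]-.06)<.03)&(P[...,2]>.18)&(P[...,2]<.215)]
print(len(g),[np.round(v,1) for v in cv2.minAreaRect((g[:,:2]*1000).astype(np.float32))],np.percentile(g[:,2],[5,50,95]))"
```

```text
wrist bar z 1575 0.162
wrist bar z 1565 0.162
wrist bar z 1569 0.1619
wrist bar z 1575 0.1619
0.7662381751835718 [ 0.85625696 -0.84634916  0.45991116] 14.625
1511 [array([458.7,  59.6]), array([22.1, 22.2]), np.float64(88.0)] [0.1818326  0.19689717 0.20201806]
```

The can hangs still and level, centred between the open fingers. Going straight up.

Request:
apply_moves --rows '[{"x":0,"y":0,"z":-5,"rx":0,"ry":0,"rz":0,"claw":60},{"x":0,"y":0,"z":-15,"rx":0,"ry":0,"rz":0,"claw":60},{"x":0,"y":0,"z":-30,"rx":0,"ry":0,"rz":0,"claw":60},{"x":0,"y":0,"z":-50,"rx":0,"ry":0,"rz":0,"claw":60},{"x":0,"y":0,"z":-75,"rx":0,"ry":0,"rz":0,"claw":60},{"x":0,"y":0,"z":-100,"rx":0,"ry":0,"rz":0,"claw":60},{"x":0,"y":0,"z":-125,"rx":0,"ry":0,"rz":0,"claw":60},{"x":0,"y":0,"z":-145,"rx":0,"ry":0,"rz":0,"claw":60},{"x":0,"y":0,"z":-150,"rx":0,"ry":0,"rz":0,"claw":60},{"x":0,"y":0,"z":-150,"rx":0,"ry":0,"rz":0,"claw":60}]'

```text
time_s: 15.92
position: [0.458, 0.0596, 0.3457]
tcp_rot: [[0.999, -0.036, 0.0], [-0.036, -0.999, -0.0], [0.0, 0.0, -1.0]]
force: [-0.4, -0.2, -0.3]
opening: 0.764
grasp_force: 0.0
```

```bash
python3 -c "
from h import *
for n in ('wrist','scene','wrist','scene'):
    im,d=capture(n);P=pts(camera_params(n),d)
    g=P[(d>0)&(np.hypot(P[...,0]-.459,P[...,1]-.06)<.03)&(P[...,2]>.19)&(P[...,2]<.215)]
    print(n,len(g),len(g) and ([np.round(v,1) for v in cv2.minAreaRect((g[:,:2]*1000).astype(np.float32))],np.percentile(g[:,2],[5,50,95])))
save('scene6',cv2.resize(im[130:280,230:410],None,fx=4,fy=4,interpolation=2));s=read_state();print(s['position'],s['time_s'])"
```

```text
wrist 713 ([array([457.9,  59.9]), array([21.7, 22.6]), np.float64(86.6)], array([0.19532246, 0.20095622, 0.20229671]))
scene 133 ([array([455.5,  62.1]), array([23. , 22.3]), np.float64(86.1)], array([0.19161462, 0.19873447, 0.20099978]))
wrist 724 ([array([458.4,  59.9]), array([21.7, 22.3]), np.float64(87.1)], array([0.19567427, 0.20142785, 0.20269002]))
scene 134 ([array([456.1,  62.1]), array([22.4, 22.8]), np.float64(86.6)], array([0.19095866, 0.19887049, 0.20110944]))
[0.45772418 0.05957862 0.34470191] 16.125
```

View pics/scene6.png

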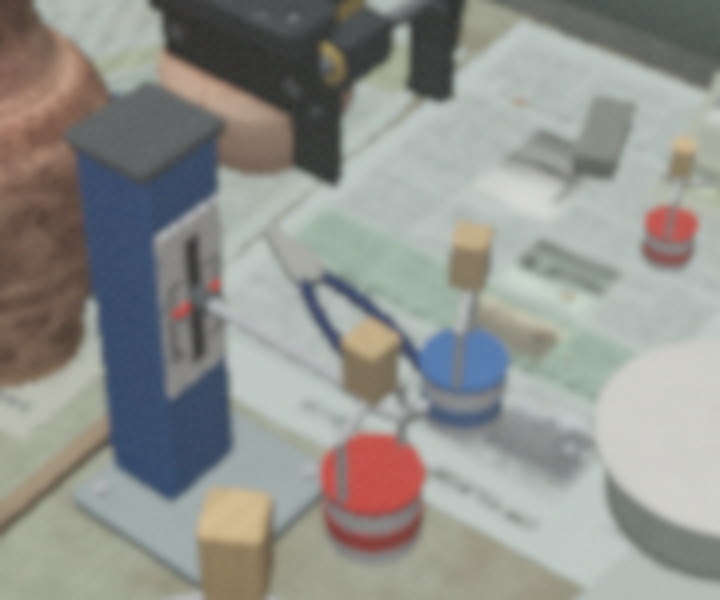

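The can (372,490) hangs on the hook, upright and still, the pointer is down, and the gripper is well clear. Handing in.

Request:
apply_moves --rows '[{"x":0,"y":0,"z":0,"rx":0,"ry":0,"rz":0,"claw":60},{"x":0,"y":0,"z":0,"rx":0,"ry":0,"rz":0,"claw":60},{"x":0,"y":0,"z":0,"rx":0,"ry":0,"rz":0,"claw":60},{"x":0,"y":0,"z":0,"rx":0,"ry":0,"rz":0,"claw":60},{"x":0,"y":0,"z":0,"rx":0,"ry":0,"rz":0,"claw":60},{"x":0,"y":0,"z":0,"rx":0,"ry":0,"rz":0,"claw":60},{"x":0,"y":0,"z":0,"rx":0,"ry":0,"rz":0,"claw":60},{"x":0,"y":0,"z":0,"rx":0,"ry":0,"rz":0,"claw":60}]'

```text
time_s: 17.12
position: [0.4582, 0.0595, 0.3455]
tcp_rot: [[0.999, -0.036, -0.0], [-0.036, -0.999, 0.0], [-0.0, -0.0, -1.0]]
force: [0.6, 1.0, 0.6]
opening: 0.765
grasp_force: 0.0
```

```bash
python3 -c "
from rig import hand_in
print(hand_in())"
```

```text
the job is handed in; nothing more can be done
None
```

The red can hangs still on the scale hook, about 16 mm down (roughly 0.25 kg), with the gripper clear and the blue can untouched; I handed it in at about 17 s, and no verdict came back.

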